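Tuck the shield plate under the sewing machine's cover flap and hold it down

TASK

Refit the shield over the circuit board of the opened sewing machine: lay the insulating sheet squarely on the board, its grip at the open end away from the cover flap, and let go of it. Then set the metal shield plate on the sheet and slide its narrow tongue straight in under the middle of the cover flap, about 25 mm deep, without lifting the flap. Press the plate down flat so that the sprung board gives by about half of its travel, without bottoming it, and finish while still holding it pressed there; leave the other things on the table alone.

Things in the scene. Friction and masses are not known exactly. Their poses are not given: they have to be found in the camera images.
- machine: White base of an opened sewing machine, fixed, 360 x 204 mm. Origin at table height; x runs along its length from the open board bay to the motor end, z up. Floor pan x = -120 to 240 mm. Side walls at y = +-100 mm, 35 mm high by the bay, 57 mm from x = 50 mm on; no wall at the -x end. Flap edge at x = 65 mm (its flare from 55 mm), hinge at 125 mm. Parts beyond 128 mm are up to 67 mm high.
- board_top (a point): Centre of the top of the green circuit board in the bay, 150 (machine x) x 100 mm: machine x = -35 mm, y = 0, 34 mm above the table when not pressed.
- board (a joint): How far the sprung circuit board is pressed down, m: 0 at rest, 0.010 when bottomed out. It moves straight down without tilting; spring 700 N/m with preload, so that with sheet and plate on it (their weight does not move it) a hand push of about 3 N starts it, about 7 N gives 5 mm and about 10 N bottoms it.
- flap (a joint): Angle of the white cover flap, rad: 0 when it lies level on its stop, growing as its free edge is lifted. It is light (70 g) and only gravity holds it down.
- lip (a point): Middle of the underside of the flap's free edge: machine x = 65 mm, y = 0, 47 mm above the table while the flap lies, so 9 mm above the laid sheet's top. The flap is 120 mm wide (machine y), 60 mm from edge to hinge, 4 mm thick; a flared lead-in slopes up and out from the edge, 10 mm towards the bay, to 57 mm above the table.
- sheet: Insulating sheet of stiff brown pressboard, loose, 150 (x) x 90 (y) x 4 mm, 70 g; origin at the centre of its underside, z up. At its -x end, centred at x = -70 mm, a grip block 10 mm thick (x), 40 mm long (y) rises to 26 mm above the underside. In place it is centred on the board, axes along the machine's.
- sheet_grip (a point): Middle of the top of the sheet's grip block.
- plate: Bare steel-grey metal shield plate, loose, 4 mm thick, about 160 g; origin at the centre of its underside, z up. 80 mm wide from x = -60 to 35 mm, then a tongue 56 mm wide to x = 60 mm. Centred at x = -15 mm a grip bar 10 mm thick (x), 44 mm long (y) rises to 26 mm above the underside. In place: axes along the machine's, centre at about machine x = 30 mm, y = 0.
- plate_edge (a point): Middle of the end of the plate's tongue, on the underside (plate x = 60 mm).
- plate_grip (a point): Middle of the top of the plate's grip bar.
- screwdriver: Screwdriver lying on the table; bystander.
- tray: Open yellow parts tray 100 x 140 x 35 mm; bystander, origin under its centre.
- spool: White thread spool 34 mm across, 42 mm high, standing on the table; bystander, origin under its centre.
Things that resemble listed ones, but are neither listed nor needed, are in the scene too. Of the things shaped like the sheet, the brown one is meant.

How it is judged:
By the outcome, as a careful person would: the job done as asked, in the order asked, and still so for the second after the job is handed in, while the arm keeps its last pose, push and grip.
It also fails if it takes over 58 s, if anything falls off the work surface, if the arm or the gripper's body presses on something with over 40 N, if the wrist force passes 120 N, or if a joint passes its speed limit or range.

ROBOT

A 7-joint arm with a two-finger parallel gripper is mounted at the origin on the work surface. World frame = base frame: x ahead of the robot, y to its left, z up, the work surface at z = 0. Lengths are in m, angles in rad, forces in N, time in s.
With the tool pointing down it reaches from about 0.4 to 0.85 m from the base axis. Payload 10.4 kg.
Tool frame: the origin (TCP) lies midway between the tips of the shut fingers; the grasp point (between the pads) lies 19 mm behind it; z points along the fingers, y is the line along which they close (so a half turn about z gives the same grasp; the last joint's range is limited). The gripper opens to 85 mm and grips with 20 to 120 N. Pads are 22 mm wide; open, the fingers measure 114 mm over their backs; the gripper's body (76 mm by 85 mm) begins 54 mm behind the grasp point. The pads swing forward as they close: fully open they stand 13 mm farther back than shut.
Start: joints at [-1.232, 0.332, -0.065, 1.46, 0.022, 1.35, -0.088], TCP at [0.221, 0.585, 0.231] pointing down, gripper open.
Joint ranges: [-2.6, 2.6], [-0.5, 2.12], [-1.47, 1.34], [0.16, 2.42], [-1.27, 4.41], [0.06, 2.06], [-2.6, 2.6]. Speed limits (rad/s): [2.22, 2.22, 2.79, 2.79, 3.14, 3.14, 3.14].

INTERFACE

Orientations are given as a unit quaternion [x, y, z, w].
In Python, from workcell import monitor, eyes, manip gives the robot as it stands.
- The arm moves only by the tool send_rows, never from a script. Its arguments are lists of equal length, an entry for each row: "offset": the shift along the tool's x, y, z in mm, a list of three; "roll": the turn about the tool's z in rad. In form: {"offset": [[tx, ty, tz], ...], "roll": [roll, ...]}. A call has exactly 5 rows; each row is the pose to reach, as a shift and turn from the pose commanded when the call began, along the tool's axes at that moment; what a row does not reach only later rows make up. A row lasts 1/12 s, in which the tool goes at most 41.7 mm and 7.16 degrees, less where a joint would pass 70% of its speed; a pose out of reach is approached as far as the arm can. A call with a gripper value outside its range is refused whole. "jaw" is the opening, from 0 (shut) to 1 (fully open), set as the call begins (left out, the last holds). The fingers move at their own pace and stop on an object; "newtons" is the grip in N (left out, the last holds). Time passes only in rows, so rows that repeat a pose let the fingers close, or fill a call up. It gives the time, the measured TCP pose, the force and the opening at its end, in the units of the state.
- monitor.get_obs(): the state, without advancing time (a new reading comes with each control period).
- eyes.camera(name): name is "side" or "top"; returns (picture, depth): 420x560x3 uint8, blue, green, red; 420x560 float32, m along the optical axis (not along the pixel's ray), 0 where there is no reading.
- eyes.camera_params(name): a dict with "fovy" (degrees; the focal length in pixels is half the picture's height over the tangent of half this angle, whatever the lens; pixels are square), "cx", "cy" (the principal point, pixels), "R" (3x3) and "t" (3): a world point X has camera coordinates R X + t. Camera axes: x right, y down, z forward; pixel columns grow to the right and rows downward; lengths in m; the calibration is good to about 2 mm. A picture is of the moment at which its call begins. camera_params takes no time and is no camera call.
- manip.hand_in(): hands the job in, once; it reports no verdict.
The state is a dict: "clock": time; "joint_pos": joint angles; "joint_velocities": joint speeds; "tau": joint torques, N m; "position": TCP position; "ee_rot": TCP orientation; "ft_force": force on the tool from outside, world axes, zero at the start; "torque": the same for the moment, N m; "grip_width": opening from 0.0 (shut) to 1.0 (fully open).
Only numpy, scipy, OpenCV 4.12 (cv2) and the standard library are available. Lean on these libraries where they do the work, as an engineer would, in place of code of your own. Each camera call takes 0.05 s, during which the arm holds its last target. There are 200 camera calls.

## Working session

There is one attempt and no reset: what is moved stays moved. The work goes in short steps, Python scripts to look and compute and a tool call to move; the robot and the scene stay as the last step left them, time stands still between calls to the robot, and variables do not carry over. Pictures are saved under pics/ and viewed, on a budget of 10 in all, crops included, one or two more only if the job needs it, and the job is handed in when it is done.

Besides the shell and the picture viewer there is one more tool, called as a command line: name --pt "numbers of a row" for each row, then --argument value for the rest. send_rows: Moves the arm, as the interface text tells. Its arguments: {"type":"object","properties":{"offset":{"type":"array"},"roll":{"type":"array"},"jaw":{"type":"number"},"newtons":{"type":"number"}},"required":["offset","roll"]}

```bash
mkdir -p pics
cat > h.py <<'E'
from workcell import monitor, eyes, manip
import numpy as np, cv2
from scipy.spatial.transform import Rotation as Rn
def grab(n,tag):
    p,d=eyes.camera(n); cv2.imwrite(f'pics/{tag}.png',p); np.savez(f'pics/{tag}.npz',p=p,d=d); return p,d
def cam(n):
    c=eyes.camera_params(n); f=210/np.tan(np.radians(c['fovy'])/2); return f,c['cx'],c['cy'],np.array(c['R']),np.array(c['t'])
def world(n,d):
    f,cx,cy,R,t=cam(n); v,u=np.mgrid[:420,:560]
    P=np.dstack([(u-cx)/f*d,(v-cy)/f*d,d]); return (P-t)@R
def onz(n,u,v,z):
    f,cx,cy,R,t=cam(n); r=np.array([(u-cx)/f,(v-cy)/f,1])@R; c=-t@R; return c+r*(z-c[2])/r[2]
def proj(n,X):
    f,cx,cy,R,t=cam(n); c=np.asarray(X)@R.T+t; return np.stack([c[...,0]/c[...,2]*f+cx,c[...,1]/c[...,2]*f+cy],-1)
E
python3 - <<'E'
from h import *
print(monitor.get_obs())
for n in('top','side'):
    p,d=grab(n,n+'0'); print(n,cam(n)); 
    cv2.imwrite(f'pics/{n}0b.png',cv2.resize(p,(800,600),interpolation=cv2.INTER_CUBIC))
E
```

```text
{'clock': 0.0, 'joint_pos': array([-1.23160445,  0.33287864, -0.06467651,  1.46094031,  0.02161781,
        1.34993105, -0.08849201]), 'joint_velocities': array([ 0.00084408, -0.00102046,  0.00085448,  0.00040015,  0.00086245,
        0.00155485, -0.00098568]), 'tau': array([-1.23698424e-03, -6.25447941e+01,  4.83413832e-02, -3.91623759e+01,
        1.60022685e-02,  9.89359076e-03,  2.94560685e-06]), 'position': array([0.2211075 , 0.58417034, 0.23051215]), 'ee_rot': array([ 1.79905669e-01,  9.83683596e-01, -7.25793375e-04, -8.49319605e-05]), 'ft_force': array([ 0.27050347, -0.23531353,  0.43437439]), 'torque': array([-0.04464929,  0.00499095, -0.03570601]), 'grip_width': 0.9979397228206378}
top (np.float64(409.4934012152893), 279.06509454958035, 201.42811534457556, array([[ 0.10633281, -0.99432848,  0.00204986],
       [-0.97214607, -0.10439324, -0.20984299],
       [ 0.20886685,  0.02032043, -0.97773295]]), array([-0.09958419,  0.54732532,  1.25197693]))
side (np.float64(481.7854819308085), 283.5573639527978, 216.2712223598093, array([[ 0.92397547, -0.38168248, -0.0242448 ],
       [-0.20742133, -0.44684685, -0.87023232],
       [ 0.32131872,  0.8091022 , -0.49204462]]), array([-0.50803018,  0.16035334,  1.06005894]))
```

View pics/top0b.png

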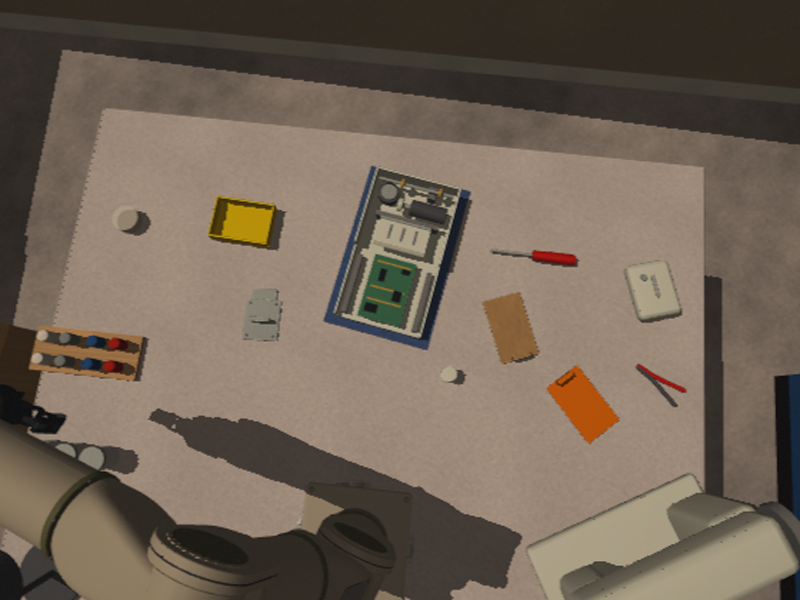

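View pics/side0b.png

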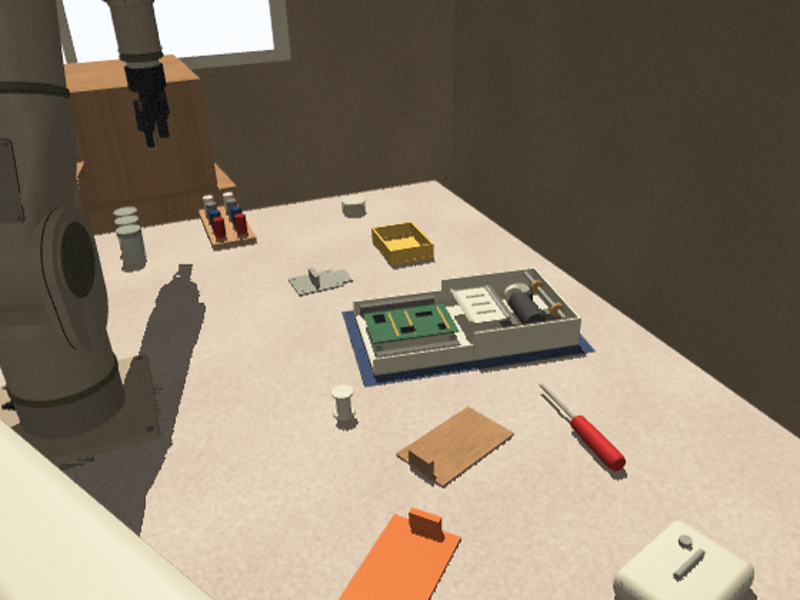

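Top view (800x600 px): machine at (400,260) with its open end down, plate at (262,315) with the tongue up, brown sheet at (511,328) with its grip end down. I'll fit poses by silhouette in both cameras.

```bash
cat > fit.py <<'E'
from h import *
from scipy.optimize import minimize
def box(x0,x1,y0,y1,z0,z1): return np.array([[x,y,z] for x in(x0,x1) for y in(y0,y1) for z in(z0,z1)])/1e3
M={'sheet':[box(-75,75,-45,45,0,4),box(-75,-65,-20,20,4,26)],
'plate':[box(-60,35,-40,40,0,4),box(35,60,-28,28,0,4),box(-20,-10,-22,22,4,26)],
'board':[box(-110,40,-50,50,32,34)]}
def place(P,q,z=0): 
    c,s=np.cos(q[2]),np.sin(q[2]); return P@np.array([[c,s,0],[-s,c,0],[0,0,1]])+[q[0],q[1],z]
S=4
def sil(n,m,q,z):
    im=np.zeros((420*S,560*S),np.uint8)
    for b in M[m]:
        uv=(proj(n,place(b,q,z))+.5)*S
        cv2.fillConvexPoly(im,cv2.convexHull((uv*16).astype(np.int32).reshape(-1,1,2)),255,shift=4)
    return cv2.resize(im,(560,420),interpolation=cv2.INTER_AREA).astype(float)/255
def fit(m,masks,q0,z=0):
    f=lambda e:sum(np.abs(sil(n,m,q0+e*[1e-3,1e-3,1e-2],z)-k).sum()/max(k.sum(),1) for n,k in masks.items())
    best=None;x=np.zeros(3)
    for s in(15,4,1.5):
        r=minimize(f,x,method='Nelder-Mead',options=dict(initial_simplex=np.vstack([x,x+s*np.eye(3)]),xatol=.02,fatol=1e-5)); x=r.x
    return q0+x*[1e-3,1e-3,1e-2],r.fun
E
python3 - <<'E'
from fit import *
D={n:np.load(f'pics/{n}0.npz') for n in('top','side')}
W={n:world(n,D[n]['d']) for n in D}
def seed(a): return np.array([onz('top',u*.7,v*.7,.0)[:2] for u,v in a])
# seeds: centre, head
for m,c,h in(('sheet',(511,328),(503,297)),('plate',(262,318),(266,292))):
    s=seed([c,h]); d=s[1]-s[0]; print(m,s[0],np.degrees(np.arctan2(d[1],d[0])))
for n in D:
    p=D[n]['p']; hsv=cv2.cvtColor(p,cv2.COLOR_BGR2HSV); print(n)
    for nm,(u,v) in ({'sheet':(511,325),'plate':(258,305),'board':(400,275),'table':(560,330)} if n=='top' else {'sheet':(460,440),'plate':(330,282),'board':(420,335),'table':(560,400)}).items():
        i,j=int(v*.7),int(u*.7); print(nm,hsv[i,j],p[i,j],W[n][i,j].round(4))
k=6
a=cv2.resize(D['top']['p'][110:250,215:340],None,fx=4.6,fy=4.6,interpolation=cv2.INTER_CUBIC)
cv2.imwrite('pics/mach0.png',a[:600])
for n in D:
    w=W[n]; near=(abs(w[...,0]-.62)<.35)&(abs(w[...,1]-.0)<.3)&(w[...,2]>.028)&(D[n]['d']>0)
    nl,lab,st,_=cv2.connectedComponentsWithStats(near.astype(np.uint8)); 
    for i in range(1,nl):
        if st[i,4]>150:
            P=w[lab==i]; print(n,st[i],cv2.minAreaRect(P[:,:2].astype(np.float32)),P[:,2].max())
E
```

```text
sheet [ 0.50046212 -0.30740221] 18.284281119994738
plate [0.46228343 0.26739937] 0.22248137293477846
top
sheet [ 15 148 133] [ 56  95 133] [ 0.5077 -0.3034  0.0066]
plate [ 24  36 133] [114 129 133] [0.4919 0.2818 0.0068]
board [ 68 107  86] [60 86 50] [ 0.5912 -0.0399  0.0363]
table [ 15  59 152] [117 134 152] [ 0.5115 -0.4205 -0.0019]
side
sheet [ 14 129 186] [ 92 137 186] [ 0.5098 -0.3016  0.0036]
plate [ 24  34 178] [154 173 178] [0.4846 0.256  0.0027]
board [ 65  87 114] [ 82 114  75] [ 0.5526 -0.0619  0.0348]
table [ 16  51 222] [178 202 222] [ 0.693  -0.2773  0.0007]
top [ 234  117   89  119 1387] ((0.6477817893028259, -0.03024652600288391), (0.2054033875465393, 0.3605287969112396), 80.58935546875) 0.07286291587439461
top [261 147  47  33 916] ((0.6840663552284241, -0.03641323745250702), (0.14920510351657867, 0.08588650077581406), 80.80990600585938) 0.06185428201741769
top [239 178  16  40 160] ((0.5628208518028259, 0.06778264045715332), (0.01278780773282051, 0.13834738731384277), 80.32696533203125) 0.039900262398690774
top [ 250  178   42   51 1372] ((0.5540518760681152, -0.014552649110555649), (0.10047319531440735, 0.1504402607679367), 80.2869644165039) 0.042282121280944496
top [289 191  14  42 151] ((0.5349482893943787, -0.0957021415233612), (0.011873379349708557, 0.13988788425922394), 80.5113525390625) 0.038765438153549964
side [ 247  187  160   68 4038] ((0.6472331285476685, -0.03039225935935974), (0.21282774209976196, 0.360674649477005), 80.53939056396484) 0.06962505353796235
side [ 254  213   67   28 1268] ((0.552777111530304, -0.014861010015010834), (0.10702335089445114, 0.1497754156589508), 80.39425659179688) 0.037829097370194964
```

View pics/mach0.png

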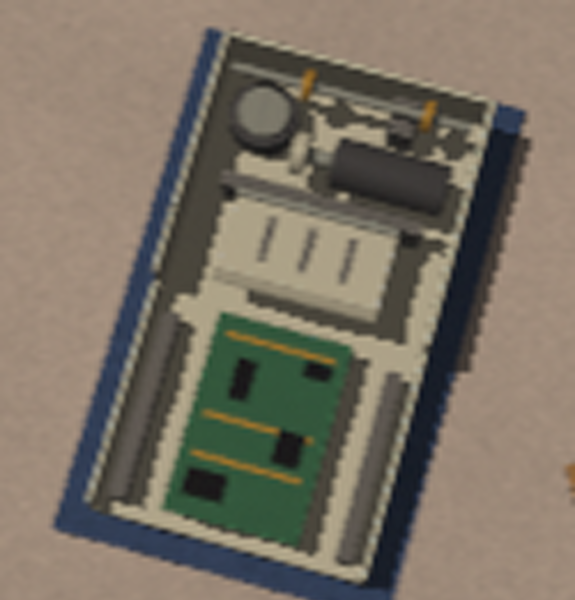

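Run:
```python
from fit import *
D={n:np.load(f'pics/{n}0.npz') for n in('top','side')}
Q={'sheet':np.array([.5005,-.3074,.3]),'plate':np.array([.475,.2674,0.]),'board':np.array([.5883,-.0205,-.167])}
hs={n:cv2.cvtColor(D[n]['p'],cv2.COLOR_BGR2HSV) for n in D}
tiles=[]
for m,q in Q.items():
    mk={}
    for n in D:
        h=hs[n]
        if m=='sheet': k=(h[...,1]>95)&(h[...,0]<22)
        elif m=='plate': k=(h[...,0]>19)&(h[...,1]<52)
        else: k=(h[...,0]>45)&(h[...,0]<85)&(h[...,1]>60)
        roi=cv2.dilate((sil(n,m,q,0)>.3).astype(np.uint8),np.ones((21,21)))
        k=(k&(roi>0)).astype(np.uint8)
        k=cv2.morphologyEx(k,cv2.MORPH_CLOSE,np.ones((9,9)) if m=='board' else np.ones((5,5)))
        nl,lab,st,_=cv2.connectedComponentsWithStats(k); k=(lab==1+st[1:,4].argmax()); mk[n]=k.astype(float)
    for sel in(['top','side'],['top'],['side']):
        r,f=fit(m,{n:mk[n] for n in sel},q); print(m,sel,r.round(4),np.degrees(r[2]).round(2),round(f,3))
        if len(sel)==2: best=r
    for n in D:
        im=D[n]['p'].copy(); s=sil(n,m,best,0)>.5
        im[...,2][cv2.morphologyEx(s.astype(np.uint8),cv2.MORPH_GRADIENT,np.ones((2,2)))>0]=255
        im[...,0][cv2.morphologyEx(mk[n].astype(np.uint8),cv2.MORPH_GRADIENT,np.ones((2,2)))>0]=255
        c=proj(n,place(np.zeros((1,3)),best))[0].astype(int)
        if m=='board': c=proj(n,place(np.array([[-.035,0,.034]]),best))[0].astype(int)
        tiles.append(cv2.resize(im[c[1]-38:c[1]+38,c[0]-40:c[0]+40],(260,250),interpolation=cv2.INTER_NEAREST))
cv2.imwrite('pics/fit0.png',np.vstack([np.hstack(tiles[0::2]),np.hstack(tiles[1::2])]))
```

```text
sheet ['top', 'side'] [ 0.503  -0.3037  0.3774] 21.62 0.095
sheet ['top'] [ 0.503  -0.3042  0.376 ] 21.54 0.036
sheet ['side'] [ 0.5021 -0.3031  0.3762] 21.55 0.052Traceback (most recent call last):
  File "<stdin>", line 18, in <module>
  File "fit.py", line 20, in fit
    r=minimize(f,x,method='Nelder-Mead',options=dict(initial_simplex=np.vstack([x,x+s*np.eye(3)]),xatol=.02,fatol=1e-5)); x=r.x
    res = _minimize_neldermead(fun, x0, args, callback, bounds=bounds,
                               **options)
    fxcc = func(xcc)
    fx = function(np.copy(x), *(wrapper_args + args))
  File "fit.py", line 17, in <lambda>
    f=lambda e:sum(np.abs(sil(n,m,q0+e*[1e-3,1e-3,1e-2],z)-k).sum()/max(k.sum(),1) for n,k in masks.items())
               ~~~^^^^^^^^^^^^^^^^^^^^^^^^^^^^^^^^^^^^^^^^^^^^^^^^^^^^^^^^^^^^^^^^^^^^^^^^^^^^^^^^^^^^^^^^^^
  File "fit.py", line 17, in <genexpr>
    f=lambda e:sum(np.abs(sil(n,m,q0+e*[1e-3,1e-3,1e-2],z)-k).sum()/max(k.sum(),1) for n,k in masks.items())
                          ~~~^^^^^^^^^^^^^^^^^^^^^^^^^^^^^
  File "fit.py", line 13, in sil
    uv=(proj(n,place(b,q,z))+.5)*S
        ~~~~^^^^^^^^^^^^^^^^
  File "h.py", line 14, in proj
    f,cx,cy,R,t=cam(n); c=np.asarray(X)@R.T+t; return np.stack([c[...,0]/c[...,2]*f+cx,c[...,1]/c[...,2]*f+cy],-1)
                ~~~^^^
  File "h.py", line 7, in cam
    c=eyes.camera_params(n); f=210/np.tan(np.radians(c['fovy'])/2); return f,c['cx'],c['cy'],np.array(c['R']),np.array(c['t'])
ValueError: time passes only in moves, steps and waits
```

```bash
sed -i 's/^def cam/import functools\n@functools.cache\ndef cam/' h.py
cat > run0.py <<'E'
from fit import *
D={n:np.load(f'pics/{n}0.npz') for n in('top','side')}
Q={'sheet':np.array([.503,-.3037,.377]),'plate':np.array([.475,.2674,0.]),'board':np.array([.5883,-.0205,-.167])}
hs={n:cv2.cvtColor(D[n]['p'],cv2.COLOR_BGR2HSV) for n in D}
tiles=[]
for m,q in Q.items():
    mk={}
    for n in D:
        h=hs[n]
        if m=='sheet': k=(h[...,1]>95)&(h[...,0]<22)
        elif m=='plate': k=(h[...,0]>19)&(h[...,1]<52)
        else: k=(h[...,0]>45)&(h[...,0]<85)&(h[...,1]>60)
        roi=cv2.dilate((sil(n,m,q,0)>.3).astype(np.uint8),np.ones((21,21)))
        k=(k&(roi>0)).astype(np.uint8)
        k=cv2.morphologyEx(k,cv2.MORPH_CLOSE,np.ones((9,9)) if m=='board' else np.ones((5,5)))
        nl,lab,st,_=cv2.connectedComponentsWithStats(k); k=(lab==1+st[1:,4].argmax()); mk[n]=k.astype(float)
    for sel in(['top','side'],['top'],['side']):
        r,f=fit(m,{n:mk[n] for n in sel},q); print(m,sel,r.round(4),np.degrees(r[2]).round(2),round(f,3))
        if len(sel)==2: best=r
    for n in D:
        im=D[n]['p'].copy(); s=sil(n,m,best,0)>.5
        im[...,2][cv2.morphologyEx(s.astype(np.uint8),cv2.MORPH_GRADIENT,np.ones((2,2)))>0]=255
        im[...,0][cv2.morphologyEx(mk[n].astype(np.uint8),cv2.MORPH_GRADIENT,np.ones((2,2)))>0]=255
        c=proj(n,place(np.zeros((1,3)),best))[0].astype(int)
        if m=='board': c=proj(n,place(np.array([[-.035,0,.034]]),best))[0].astype(int)
        tiles.append(cv2.resize(im[c[1]-38:c[1]+38,c[0]-40:c[0]+40],(260,250),interpolation=cv2.INTER_NEAREST))
cv2.imwrite('pics/fit0.png',np.vstack([np.hstack(tiles[0::2]),np.hstack(tiles[1::2])]))
E
python3 run0.py
```

```text
sheet ['top', 'side'] [ 0.5025 -0.3037  0.372 ] 21.31 0.093
sheet ['top'] [ 0.5026 -0.3043  0.3716] 21.29 0.036
sheet ['side'] [ 0.5023 -0.3029  0.3693] 21.16 0.052
plate ['top', 'side'] [0.4722 0.2695 0.0444] 2.55 0.168
plate ['top'] [0.4724 0.2687 0.0427] 2.45 0.057
plate ['side'] [0.4723 0.2723 0.0568] 3.26 0.093
board ['top', 'side'] [ 0.588  -0.0187 -0.1623] -9.3 0.086
board ['top'] [ 0.5884 -0.0192 -0.1675] -9.6 0.039
board ['side'] [ 0.5877 -0.0177 -0.1675] -9.6 0.041
```

View pics/fit0.png

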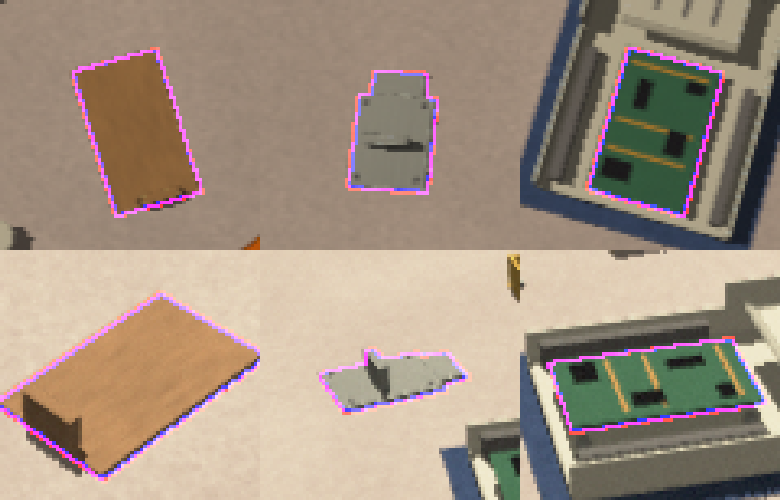

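Fits overlay well in all six crops and agree with the depth (board 100 x 150 mm at its given height). Now a planner helper to turn world waypoints into per-call numbers.

```bash
cat > plan.py <<'E'
from h import *
MO=np.array([.588,-.019]); MY=-.167
def mach(x,y=0): c,s=np.cos(MY),np.sin(MY); return MO+[c*x-s*y,s*x+c*y]
def plan(wps,start=None):
    """wps: (x,y,z,yaw of tool y) ; one call per waypoint; prints offset,roll"""
    o=monitor.get_obs(); R=Rn.from_quat(o['ee_rot']); p=np.array(o['position'])
    print('t',round(o['clock'],2),'p',p.round(4),'zax',R.as_matrix()[:,2].round(4),'F',np.round(o['ft_force'],2),'w',round(o['grip_width'],3))
    for w in wps:
        m=R.as_matrix(); yaw=np.arctan2(m[1,1],m[0,1])
        dy=(w[3]-yaw+np.pi/2)%np.pi-np.pi/2
        off=m.T@(np.array(w[:3])-p)*1e3
        print(w,'off',off.round(1),'roll',round(-dy,4),'dist',np.linalg.norm(off).round())
        p=np.array(w[:3]); yw=yaw+dy
        y=np.array([np.cos(yw),np.sin(yw),0]); z=np.array([0,0,-1.]); R=Rn.from_matrix(np.stack([np.cross(y,z),y,z],1))
E
python3 - <<'E'
from plan import *
s=.372
print(mach(-.105),mach(.015),mach(-.025))
plan([(.34,.45,.22,1.0),(.46,.29,.2,.8),(.5,.09,.18,.6),(.5,-.11,.18,.4),(.455,-.28,.15,s),(.4373,-.3291,.06,s),(.4373,-.3291,.006,s)])
E
```

```text
[ 0.48446077 -0.00154639] [ 0.60279132 -0.02149337] [ 0.5633478  -0.01484438]
t 0.1 p [0.2211 0.5842 0.2306] zax [-4.0e-04 -1.2e-03 -1.0e+00] F [-0.06 -0.09 -0.24] w 1.002
(0.34, 0.45, 0.22, 1.0) off [-158.7  -83.5   10.7] roll 0.209 dist 180.0
(0.46, 0.29, 0.2, 0.8) off [-187.4  -69.8   20. ] roll 0.2 dist 201.0
(0.5, 0.09, 0.18, 0.6) off [-168.  -115.6   20. ] roll 0.2 dist 205.0
(0.5, -0.11, 0.18, 0.4) off [-165.1 -112.9    0. ] roll 0.2 dist 200.0
(0.455, -0.28, 0.15, 0.372) off [-139.1 -107.6   30. ] roll 0.028 dist 178.0
(0.4373, -0.3291, 0.06, 0.372) off [-39.3 -34.3  90. ] roll -0.0 dist 104.0
(0.4373, -0.3291, 0.006, 0.372) off [ 0.  0. 54.] roll -0.0 dist 54.0
```

send_rows --pt "-32 -17 2" --pt "-64 -34 4" --pt "-95 -50 6" --pt "-127 -67 8" --pt "-159 -84 10" --roll '[0.04, 0.08, 0.12, 0.16, 0.2]' --jaw 0.5

```text
clock: 0.52
position: [0.341, 0.4481, 0.2209]
ee_rot: [0.278, 0.961, -0.0, -0.0]
ft_force: [1.0, 1.5, -0.3]
grip_width: 0.499
```

send_rows --pt "-37 -14 4" --pt "-75 -28 8" --pt "-112 -42 12" --pt "-150 -56 16" --pt "-187 -70 20" --roll '[0.04, 0.08, 0.12, 0.16, 0.2]'

```text
clock: 0.93
position: [0.462, 0.2889, 0.201]
ee_rot: [0.373, 0.928, -0.0, -0.0]
ft_force: [1.0, 0.4, -0.0]
grip_width: 0.499
```

send_rows --pt "-34 -23 4" --pt "-67 -46 8" --pt "-101 -69 12" --pt "-134 -92 16" --pt "-168 -115 20" --roll '[0.04, 0.08, 0.12, 0.16, 0.2]'

```text
clock: 1.35
position: [0.5031, 0.0898, 0.181]
ee_rot: [0.463, 0.886, 0.0, -0.0]
ft_force: [1.1, -0.3, 0.6]
grip_width: 0.5
```

send_rows --pt "-33 -23 0" --pt "-66 -45 0" --pt "-99 -68 0" --pt "-132 -90 0" --pt "-165 -113 0" --roll '[0.04, 0.08, 0.12, 0.16, 0.2]'

```text
clock: 1.77
position: [0.5046, -0.1101, 0.1813]
ee_rot: [0.549, 0.836, 0.0, -0.0]
ft_force: [1.1, -0.4, 0.1]
grip_width: 0.497
```

send_rows --pt "-28 -22 6" --pt "-56 -43 12" --pt "-83 -65 18" --pt "-111 -86 24" --pt "-139 -108 30" --roll '[0.006, 0.012, 0.018, 0.024, 0.03]'

```text
clock: 2.18
position: [0.4605, -0.28, 0.1509]
ee_rot: [0.561, 0.828, 0.0, -0.0]
ft_force: [0.9, 0.0, -0.5]
grip_width: 0.499
```

```bash
python3 -c "
from plan import *
plan([(.4373,-.3291,.06,.372),(.4373,-.3291,.006,.372)])"
```

```text
t 2.18 p [ 0.4605 -0.28    0.1509] zax [ 0.e+00  3.e-04 -1.e+00] F [ 0.88  0.03 -0.52] w 0.499
(0.4373, -0.3291, 0.06, 0.372) off [-37.  -39.8  90.9] roll 0.0072 dist 106.0
(0.4373, -0.3291, 0.006, 0.372) off [ 0.  0. 54.] roll -0.0 dist 54.0
```

send_rows --pt "-12 -13 30" --pt "-25 -27 60" --pt "-37 -40 91" --pt "-37 -40 91" --pt "-37 -40 91" --roll '[0.007, 0.007, 0.007, 0.007, 0.007]'

```text
clock: 2.6
position: [0.436, -0.3281, 0.0588]
ee_rot: [0.565, 0.825, -0.001, -0.002]
ft_force: [0.7, 0.5, 0.2]
grip_width: 0.503
```

send_rows --pt "0 0 15" --pt "0 0 30" --pt "0 0 40" --pt "0 0 46" --pt "0 0 46" --roll '[0, 0, 0, 0, 0]'

```text
clock: 3.02
position: [0.4381, -0.3272, 0.014]
ee_rot: [0.564, 0.826, 0.0, -0.0]
ft_force: [-0.3, 0.6, -0.7]
grip_width: 0.504
```

Run:
```python
from plan import *
plan([(.4373,-.3291,.006,.372)])
p,d=grab('side','side1'); q,_=grab('top','top1')
P=np.array([.4373,-.3291,.02]); t=[]
for n,i in(('side',p),('top',q)):
    u,v=proj(n,P).astype(int); print(n,u,v); t.append(cv2.resize(i[v-40:v+35,u-37:u+38],(400,400),interpolation=cv2.INTER_CUBIC))
cv2.imwrite('pics/g1.png',np.hstack(t))
```

```text
t 3.02 p [ 0.4381 -0.3272  0.014 ] zax [-4.e-04  6.e-04 -1.e+00] F [-0.28  0.63 -0.68] w 0.504
(0.4373, -0.3291, 0.006, 0.372) off [-1.5 -1.4  8. ] roll 0.0011 dist 8.0
side 294 320
top 364 248
```

View pics/g1.png

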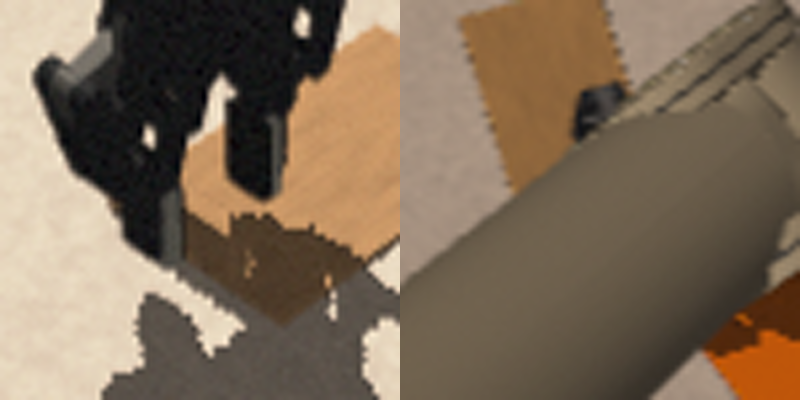

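The crop shows both fingers straddling the grip block near its middle, with the sheet visible past the tips. Finish descending and close.

send_rows --pt "-1 -1 3" --pt "-1.5 -1.4 6" --pt "-1.5 -1.4 8" --pt "-1.5 -1.4 8" --pt "-1.5 -1.4 8" --roll '[0, 0, 0, 0, 0]'

```text
clock: 3.53
position: [0.4369, -0.3298, 0.0062]
ee_rot: [0.564, 0.826, 0.0, -0.0]
ft_force: [0.2, 0.9, -0.5]
grip_width: 0.496
```

send_rows --pt "0 0 0" --pt "0 0 0" --pt "0 0 0" --pt "0 0 0" --pt "0 0 0" --roll '[0, 0, 0, 0, 0]' --jaw 0 --newtons 70

```text
clock: 3.95
position: [0.4371, -0.3299, 0.0065]
ee_rot: [0.564, 0.826, 0.0, 0.0]
ft_force: [-1.4, 1.5, 4.6]
grip_width: 0.1
```

send_rows --pt "0 0 0" --pt "0 0 0" --pt "0 0 -2" --pt "0 0 -10" --pt "0 0 -30" --roll '[0, 0, 0, 0, 0]'

```text
clock: 4.37
position: [0.4356, -0.3289, 0.0349]
ee_rot: [0.564, 0.826, -0.0, -0.002]
ft_force: [-0.2, 0.8, -0.3]
grip_width: 0.094
```

Run:
```python
from plan import *
a=mach(-.105)
plan([(.47,-.25,.12,.3),(.49,-.09,.14,.0),(*a,.12,MY)])
```

```text
t 4.37 p [ 0.4356 -0.3289  0.0349] zax [-0.0038  0.0016 -1.    ] F [-0.15  0.77 -0.28] w 0.094
(0.47, -0.25, 0.12, 0.3) off [ 61.2  60.5 -85.1] roll 0.0721 dist 121.0
(0.49, -0.09, 0.14, 0.0) off [146.9  66.4 -20. ] roll 0.3 dist 162.0
(np.float64(0.4844607728029317), np.float64(-0.0015463920224533176), 0.12, -0.167) off [88.5 -5.5 20. ] roll 0.167 dist 91.0
```

send_rows --pt "0 0 -25" --pt "5 5 -55" --pt "20 20 -85" --pt "40 40 -85" --pt "61 60 -85" --roll '[0, 0.01, 0.03, 0.05, 0.07]'

```text
clock: 4.78
position: [0.4718, -0.2515, 0.1237]
ee_rot: [0.594, 0.805, 0.001, 0.002]
ft_force: [0.7, -0.2, -1.4]
grip_width: 0.101
```

send_rows --pt "29 13 -4" --pt "59 27 -8" --pt "88 40 -12" --pt "117 53 -16" --pt "147 66 -20" --roll '[0.06, 0.12, 0.18, 0.24, 0.3]'

```text
clock: 5.2
position: [0.4899, -0.0899, 0.142]
ee_rot: [0.708, 0.707, 0.0, 0.0]
ft_force: [0.8, -0.4, -0.6]
grip_width: 0.101
```

send_rows --pt "25 -2 5" --pt "50 -3 10" --pt "75 -5 15" --pt "88 -5.5 20" --pt "88 -5.5 20" --roll '[0.05, 0.1, 0.14, 0.167, 0.167]'

```text
clock: 5.62
position: [0.4836, 0.0, 0.1207]
ee_rot: [0.762, 0.648, -0.0, -0.001]
ft_force: [0.9, 0.1, -0.4]
grip_width: 0.099
```

Run:
```python
from plan import *
a=mach(-.105)
plan([(*a,.09,MY)])
p,d=grab('side','side2'); q,e=grab('top','top2')
cv2.imwrite('pics/s2.png',cv2.resize(np.hstack([p[150:330,200:400],q[120:300,200:400]]),(800,360),interpolation=cv2.INTER_CUBIC))
```

```text
t 5.62 p [0.4836 0.     0.1207] zax [-1.3e-03  7.0e-04 -1.0e+00] F [ 0.89  0.13 -0.41] w 0.099
(np.float64(0.4844607728029317), np.float64(-0.0015463920224533176), 0.09, -0.167) off [-1.4  1.2 30.7] roll 0.0049 dist 31.0
```

View pics/s2.png

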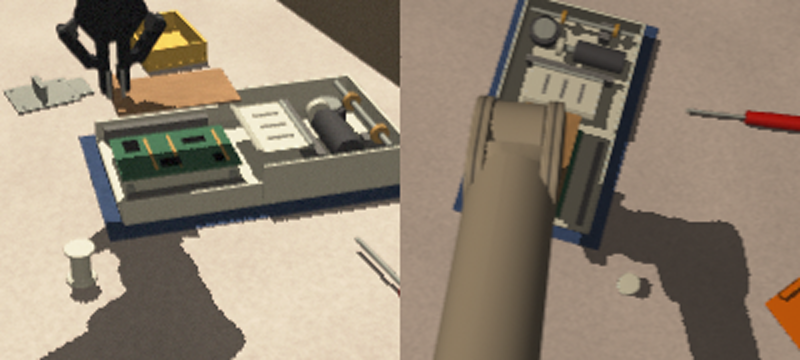

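Sheet is held level above the board (side view). Measure it via depth points of brown pixels.

```bash
cat > pts.py <<'E'
from plan import *
def brown(tag,n='side',zmin=.02):
    D=np.load(f'pics/{tag}.npz'); h=cv2.cvtColor(D['p'],cv2.COLOR_BGR2HSV); w=world(n,D['d'])
    k=(h[...,1]>85)&(h[...,0]<22)&(w[...,2]>zmin)&(D['d']>0)&(abs(w[...,0]-.55)<.2)&(abs(w[...,1])<.12)
    nl,lab,st,_=cv2.connectedComponentsWithStats(k.astype(np.uint8)); return w[lab==1+st[1:,4].argmax()]
def tomach(P):
    c,s=np.cos(MY),np.sin(MY); d=P[:,:2]-MO; return np.c_[d@[c,s],d@[-s,c],P[:,2]]*1e3
E
python3 - <<'E'
from pts import *
Q=tomach(brown('side2',zmin=.09)); print(len(Q),np.percentile(Q,[0,2,50,98,100],axis=0).round(1))
A=np.c_[Q[:,:2],np.ones(len(Q))]; print('plane',np.linalg.lstsq(A,Q[:,2],rcond=None)[0])
r=cv2.minAreaRect(Q[:,:2].astype(np.float32)); print(r)
for lo in range(-110,40,25):
    s=Q[(Q[:,0]>lo)&(Q[:,0]<lo+25)]; print(lo,len(s),s[:,1].min().round(1),s[:,1].max().round(1)) if len(s) else 0
E
```

```text
1006 [[-111.2  -45.9  113.9]
 [-108.1  -42.7  115.6]
 [ -33.4   -6.1  117.8]
 [  36.6   44.7  139.4]
 [  40.1   49.1  146.3]]
plane [-4.28916609e-02 -1.53710553e-05  1.17281035e+02]
((-35.711151123046875, 1.3370094299316406), (151.20681762695312, 94.83246612548828), 0.34055209159851074)
-110 143 -44.1 18.9
-85 169 -45.8 48.3
-60 176 -44.3 48.7
-35 173 -44.4 48.1
-10 175 -45.9 48.6
15 162 -43.5 49.1
```

send_rows --pt "-0.5 0.4 12" --pt "-1 0.8 24" --pt "-1.4 1.2 36" --pt "-1.4 1.2 48" --pt "-1.4 1.2 58" --roll '[0.005, 0.005, 0.005, 0.005, 0.005]'

```text
clock: 6.13
position: [0.4854, -0.0064, 0.063]
ee_rot: [0.765, 0.644, 0.0, 0.0]
ft_force: [-0.0, -0.1, -1.3]
grip_width: 0.095
```

send_rows --pt "0 0 5" --pt "0 0 10" --pt "0 0 14" --pt "0 0 16" --pt "0 0 16" --roll '[0, 0, 0, 0, 0]'

```text
clock: 6.55
position: [0.4853, -0.0049, 0.0472]
ee_rot: [0.765, 0.645, -0.0, -0.0]
ft_force: [-0.4, 0.8, -0.8]
grip_width: 0.098
```

Run:
```python
from pts import *
a=mach(-.105)
plan([(*a,.04,MY)])
grab('side','side3')
Q=tomach(brown('side3',zmin=.03)); 
r=cv2.minAreaRect(Q[:,:2].astype(np.float32)); print(r)
T=Q[(Q[:,0]>-95)]; print(np.linalg.lstsq(np.c_[T[:,:2],np.ones(len(T))],T[:,2],rcond=None)[0],np.median(T[:,2]))
```

```text
t 6.55 p [ 0.4853 -0.0049  0.0472] zax [-1.e-04 -0.e+00 -1.e+00] F [-0.35  0.83 -0.81] w 0.098
(np.float64(0.4844607728029317), np.float64(-0.0015463920224533176), 0.04, -0.167) off [ 3.2 -1.4  7.2] roll -0.003 dist 8.0
((-33.13969421386719, -3.9449119567871094), (151.5372772216797, 94.68094635009766), 1.6695284843444824)
[-6.95585541e-03  1.50923304e-03  4.40129273e+01] 44.1180217896731
```

send_rows --pt "3.2 -1.4 0" --pt "3.2 -1.4 0" --pt "3.2 -1.4 0" --pt "3.2 -1.4 0" --pt "3.2 -1.4 0" --roll '[0, 0, 0, 0, 0]'

```text
clock: 7.02
position: [0.4845, -0.0014, 0.0474]
ee_rot: [0.765, 0.645, 0.0, 0.0]
ft_force: [0.4, -0.1, -1.0]
grip_width: 0.098
```

```bash
cat > sq.py <<'E'
from pts import *
def edges(Q,x0=-92,x1=32,st=8):
    r=[]
    for lo in np.arange(x0,x1,st):
        s=Q[(Q[:,0]>=lo)&(Q[:,0]<lo+st)]; r.append([lo+st/2,s[:,1].min(),s[:,1].max()])
    r=np.array(r)
    a=np.polyfit(r[:,0],r[:,1],1); b=np.polyfit(r[:,0],r[:,2],1)
    e=[]
    for lo in np.arange(-40,40,8):
        s=Q[(Q[:,1]>=lo)&(Q[:,1]<lo+8)]; e.append([lo+4,s[:,0].min(),s[:,0].max()])
    e=np.array(e); c=np.polyfit(e[:,0],e[:,2],1)
    print('yaw deg from -y,+y,+x edges',np.degrees([a[0],b[0],-c[0]]).round(2),'y edges at x=-35',(np.polyval(a,-35)).round(1),np.polyval(b,-35).round(1),'x end',c[1].round(1),'x min',e[:,1].min().round(1))
E
python3 - <<'E'
from sq import *
plan([(*mach(-.105),.04,MY)])
grab('side','side4'); grab('top','top4')
for n in('side','top'): edges(tomach(brown(n+'4',n,zmin=.03))) if n=='side' else 0
D=np.load('pics/side0.npz'); h=cv2.cvtColor(D['p'],cv2.COLOR_BGR2HSV); w=world('side',D['d'])
k=(h[...,0]>45)&(h[...,0]<85)&(h[...,1]>60)&(w[...,2]>.03); Q=tomach(w[k]); Q=Q[(abs(Q[:,0]+35)<90)&(abs(Q[:,1])<60)]; print('board ref'); edges(Q)
E
```

```text
t 7.02 p [ 0.4845 -0.0014  0.0474] zax [ 2.e-04  2.e-04 -1.e+00] F [ 0.44 -0.07 -1.  ] w 0.098
(np.float64(0.4844607728029317), np.float64(-0.0015463920224533176), 0.04, -0.167) off [-0.2 -0.   7.4] roll -0.0029 dist 7.0
yaw deg from -y,+y,+x edges [-0.02  6.19 -0.15] y edges at x=-35 -46.4 41.1 x end 39.8 x min -110.1
board ref
yaw deg from -y,+y,+x edges [-0.79 -0.22  0.5 ] y edges at x=-35 -51.0 49.3 x end 37.1 x min -110.0
```

send_rows --pt "0 0 2" --pt "0 0 4" --pt "0 0 6" --pt "0 0 7.3" --pt "0 0 7.3" --roll '[-0.003, -0.003, -0.003, -0.003, -0.003]'

```text
clock: 7.53
position: [0.4844, -0.0014, 0.0399]
ee_rot: [0.764, 0.646, -0.0, -0.0]
ft_force: [-2.1, 1.0, 4.8]
grip_width: 0.098
```

send_rows --pt "0 0 0" --pt "0 0 0" --pt "0 0 0" --pt "0 0 0" --pt "0 0 0" --roll '[0, 0, 0, 0, 0]'

```text
clock: 7.95
position: [0.4844, -0.0014, 0.0402]
ee_rot: [0.764, 0.646, -0.0, -0.0]
ft_force: [-3.0, -0.8, 5.4]
grip_width: 0.101
```

send_rows --pt "0 0 0" --pt "0 0 0" --pt "0 0 0" --pt "0 0 0" --pt "0 0 0" --roll '[0, 0, 0, 0, 0]' --jaw 0.4

```text
clock: 8.37
position: [0.4844, -0.0014, 0.0399]
ee_rot: [0.764, 0.646, -0.0, -0.0]
ft_force: [-0.3, -0.8, 0.1]
grip_width: 0.401
```

send_rows --pt "0 0 -8" --pt "0 0 -25" --pt "0 0 -50" --pt "0 0 -80" --pt "0 0 -110" --roll '[0, 0, 0, 0, 0]'

```text
clock: 8.78
position: [0.4841, -0.0018, 0.1516]
ee_rot: [0.764, 0.645, -0.0, 0.0]
ft_force: [1.2, 0.4, 0.6]
grip_width: 0.402
```

Run:
```python
from sq import *
s=.045; g=np.array([.4723,.2692])-.015*np.array([np.cos(s),np.sin(s)])
plan([(.48,.1,.15,-.05),(*g,.12,s),(*g,.05,s),(*g,.006,s)])
grab('side','side5'); edges(tomach(brown('side5',zmin=.03)))
```

```text
t 8.78 p [ 0.4841 -0.0018  0.1516] zax [-4.e-04 -4.e-04 -1.e+00] F [1.22 0.36 0.55] w 0.402
(0.48, 0.1, 0.15, -0.05) off [ 99.7 -21.    1.5] roll -0.1176 dist 102.0
(np.float64(0.45731518493728235), np.float64(0.2685252277894351), 0.12, 0.045) off [167.2 -31.1  30. ] roll -0.095 dist 173.0
(np.float64(0.45731518493728235), np.float64(0.2685252277894351), 0.05, 0.045) off [ 0.  0. 70.] roll -0.0 dist 70.0
(np.float64(0.45731518493728235), np.float64(0.2685252277894351), 0.006, 0.045) off [ 0.  0. 44.] roll -0.0 dist 44.0
yaw deg from -y,+y,+x edges [ 0.07 -0.47 -0.75] y edges at x=-35 -46.1 44.3 x end 39.2 x min -110.2
```

send_rows --pt "20 -4 0" --pt "40 -8 0" --pt "60 -13 0" --pt "80 -17 1" --pt "100 -21 1.5" --roll '[-0.025, -0.05, -0.075, -0.1, -0.118]'

```text
clock: 9.25
position: [0.4796, 0.1032, 0.1478]
ee_rot: [0.723, 0.691, -0.001, -0.0]
ft_force: [0.4, -0.1, 0.2]
grip_width: 0.403
```

send_rows --pt "34 -6 6" --pt "67 -12 12" --pt "100 -19 18" --pt "134 -25 24" --pt "167 -31 30" --roll '[-0.02, -0.04, -0.06, -0.08, -0.095]'

```text
clock: 9.67
position: [0.4561, 0.2721, 0.1175]
ee_rot: [0.69, 0.724, -0.001, -0.0]
ft_force: [0.5, 0.5, 0.4]
grip_width: 0.402
```

send_rows --pt "0 0 20" --pt "0 0 40" --pt "0 0 60" --pt "0 0 70" --pt "0 0 70" --roll '[0, 0, 0, 0, 0]'

```text
clock: 10.08
position: [0.4556, 0.2689, 0.0458]
ee_rot: [0.69, 0.724, -0.002, -0.0]
ft_force: [0.4, -0.3, 0.0]
grip_width: 0.399
```

Run:
```python
from sq import *
s=.045; g=np.array([.4723,.2692])-.015*np.array([np.cos(s),np.sin(s)])
plan([(*g,.006,s)])
p,d=grab('side','side6'); u,v=proj('side',np.array([*g,.03])).astype(int)
cv2.imwrite('pics/g2.png',cv2.resize(p[v-45:v+30,u-50:u+50],(800,600),interpolation=cv2.INTER_CUBIC))
```

```text
t 10.08 p [0.4556 0.2689 0.0458] zax [-0.0039 -0.0031 -1.    ] F [ 0.39 -0.34  0.03] w 0.399
(np.float64(0.45731518493728235), np.float64(0.2685252277894351), 0.006, 0.045) off [-0.4  1.9 39.8] roll 0.0025 dist 40.0
```

View pics/g2.png

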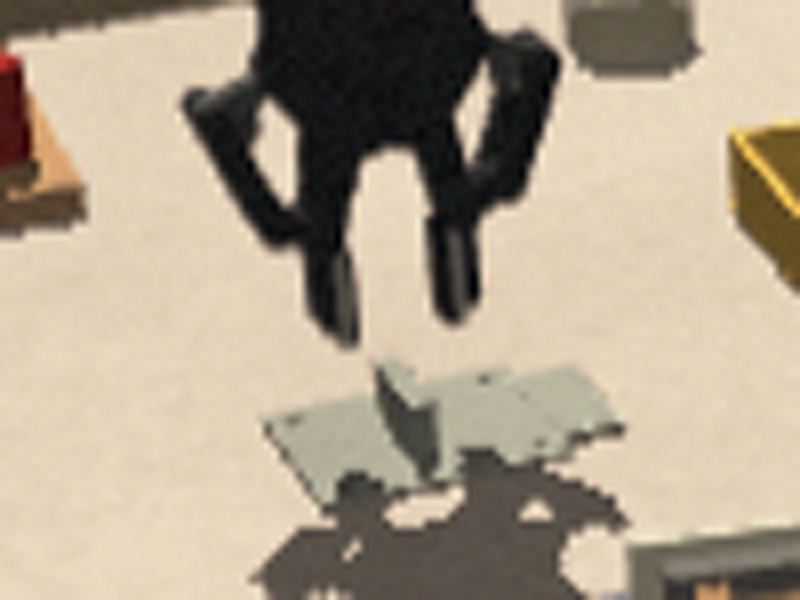

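Fingers (tips at ~(345,340) and (455,320)) straddle the bar (405,420). Descend, grip, lift slightly.

send_rows --pt "-0.4 1.9 12" --pt "-0.4 1.9 24" --pt "-0.4 1.9 34" --pt "-0.4 1.9 40" --pt "-0.4 1.9 40" --roll '[0, 0, 0, 0, 0]'

```text
clock: 10.55
position: [0.4586, 0.2681, 0.0069]
ee_rot: [0.691, 0.723, -0.001, -0.0]
ft_force: [-0.1, -0.4, 0.1]
grip_width: 0.397
```

send_rows --pt "0 0 0" --pt "0 0 0" --pt "0 0 0" --pt "0 0 0" --pt "0 0 0" --roll '[0, 0, 0, 0, 0]'

```text
clock: 10.97
position: [0.4597, 0.2689, 0.0089]
ee_rot: [0.691, 0.723, 0.0, -0.0]
ft_force: [-0.0, -1.0, 0.2]
grip_width: 0.397
```

send_rows --pt "0 -2.4 1.5" --pt "0 -2.4 3" --pt "0 -2.4 3" --pt "0 -2.4 3" --pt "0 -2.4 3" --roll '[0, 0, 0, 0, 0]'

```text
clock: 11.38
position: [0.4571, 0.2686, 0.0055]
ee_rot: [0.691, 0.723, 0.0, -0.0]
ft_force: [-0.6, -0.4, -0.2]
grip_width: 0.399
```

send_rows --pt "0 0 0" --pt "0 0 0" --pt "0 0 0" --pt "0 0 0" --pt "0 0 0" --roll '[0, 0, 0, 0, 0]' --jaw 0 --newtons 80

```text
clock: 11.8
position: [0.4572, 0.2686, 0.0058]
ee_rot: [0.691, 0.723, 0.0, -0.0]
ft_force: [-1.9, -0.1, 4.8]
grip_width: 0.096
```

send_rows --pt "0 0 0" --pt "0 0 0" --pt "0 0 0" --pt "0 0 0" --pt "0 0 0" --roll '[0, 0, 0, 0, 0]'

```text
clock: 12.22
position: [0.4572, 0.2686, 0.0058]
ee_rot: [0.691, 0.723, 0.0, -0.0]
ft_force: [-2.3, -1.0, 5.1]
grip_width: 0.09
```

send_rows --pt "0 0 -3" --pt "0 0 -15" --pt "0 0 -40" --pt "0 0 -70" --pt "0 0 -100" --roll '[0, 0, 0, 0, 0]'

```text
clock: 12.63
position: [0.4567, 0.2681, 0.107]
ee_rot: [0.691, 0.723, -0.0, 0.0]
ft_force: [-0.3, 1.0, -1.0]
grip_width: 0.097
```

Run:
```python
from sq import *
a=mach(-.025)
plan([(.5,.12,.13,-.06),(*a,.13,MY),(*a,.08,MY)])
```

```text
t 12.63 p [0.4567 0.2681 0.107 ] zax [-6.e-04 -8.e-04 -1.e+00] F [-0.27  1.   -0.97] w 0.097
(0.5, 0.12, 0.13, -0.06) off [-149.9   36.4  -22.9] roll 0.1057 dist 156.0
(np.float64(0.563347803048317), np.float64(-0.014844379052965075), 0.13, -0.167) off [-130.8   71.3    0. ] roll 0.107 dist 149.0
(np.float64(0.563347803048317), np.float64(-0.014844379052965075), 0.08, -0.167) off [ 0.  0. 50.] roll -0.0 dist 50.0
```

send_rows --pt "-30 7 -10" --pt "-60 15 -20" --pt "-90 22 -23" --pt "-120 29 -23" --pt "-150 36 -23" --roll '[0.02, 0.04, 0.06, 0.08, 0.106]'

```text
clock: 13.05
position: [0.5003, 0.119, 0.1297]
ee_rot: [0.728, 0.685, 0.001, 0.0]
ft_force: [0.5, -0.1, -1.7]
grip_width: 0.102
```

send_rows --pt "-26 14 0" --pt "-52 28 0" --pt "-78 43 0" --pt "-105 57 0" --pt "-131 71 0" --roll '[0.02, 0.04, 0.06, 0.08, 0.107]'

```text
clock: 13.47
position: [0.5633, -0.0161, 0.1293]
ee_rot: [0.764, 0.645, 0.0, -0.0]
ft_force: [0.9, 0.5, -1.4]
grip_width: 0.098
```

send_rows --pt "0 0 20" --pt "0 0 40" --pt "0 0 55" --pt "0 0 65" --pt "0 0 65" --roll '[0, 0, 0, 0, 0]'

```text
clock: 13.88
position: [0.5617, -0.0145, 0.062]
ee_rot: [0.764, 0.646, -0.001, -0.001]
ft_force: [0.3, 0.4, -1.6]
grip_width: 0.098
```

send_rows --pt "0 0 0" --pt "0 0 0" --pt "0 0 0" --pt "0 0 0" --pt "0 0 0" --roll '[0, 0, 0, 0, 0]'

```text
clock: 14.3
position: [0.5633, -0.0145, 0.0641]
ee_rot: [0.764, 0.646, 0.0, 0.0]
ft_force: [0.3, 0.4, -0.8]
grip_width: 0.094
```

Run:
```python
from sq import *
plan([(*mach(-.025),.05,MY)])
p,d=grab('side','side7'); q,e=grab('top','top7')
w=world('side',d)
a=p[175:275,230:390]
cv2.imwrite('pics/p7.png',cv2.resize(a,(800,500),interpolation=cv2.INTER_CUBIC))
```

```text
t 14.3 p [ 0.5633 -0.0145  0.0641] zax [ 1.e-03  4.e-04 -1.e+00] F [ 0.26  0.36 -0.84] w 0.094
(np.float64(0.563347803048317), np.float64(-0.014844379052965075), 0.05, -0.167) off [-0.3  0.  14.1] roll 0.0001 dist 14.0
```

View pics/p7.png

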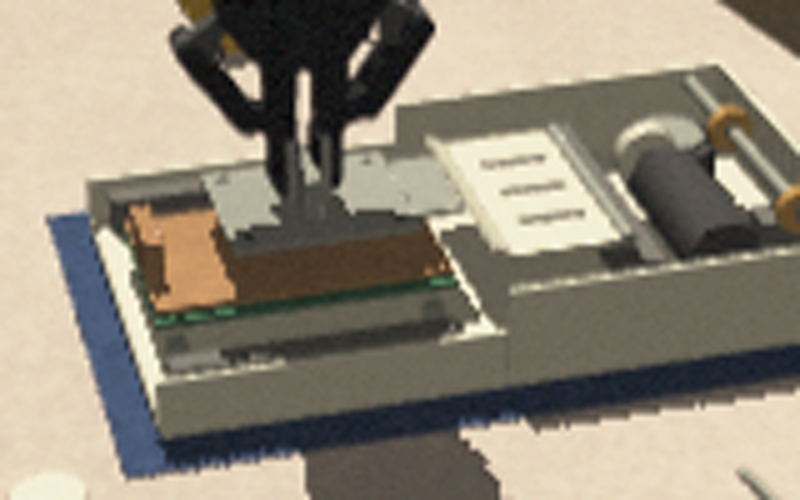

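The plate hangs level above the sheet, tongue just before the flap flare. Check its pose by depth.

```bash
cat > pl.py <<'E'
from sq import *
def plate(tag,zc,xo):
    D=np.load(f'pics/{tag}.npz'); w=world('side',D['d']); h=cv2.cvtColor(D['p'],cv2.COLOR_BGR2HSV)
    Q=tomach(w.reshape(-1,3)).reshape(w.shape)
    k=(abs(Q[...,2]-zc)<3)&(D['d']>0)&(h[...,1]<60)&(Q[...,0]<xo+62)&(Q[...,0]>xo-66)&(abs(Q[...,1])<50)
    P=Q[k]; A=np.c_[P[:,:2],np.ones(len(P))]; print(len(P),'slopes',np.linalg.lstsq(A,P[:,2],rcond=None)[0].round(4),'z',np.median(P[:,2]).round(1))
    def edge(sel,xs,ax,f,st=6):
        r=[]
        for lo in xs:
            s=sel[(sel[:,ax]>=lo)&(sel[:,ax]<lo+st)]
            if len(s)>2: r.append([lo+st/2,f(s[:,1-ax])])
        r=np.array(r); c=np.polyfit(r[:,0],r[:,1],1); return np.degrees(c[0]).round(2),r[:,1].round(1)
    print('-y body',edge(P,np.arange(xo-56,xo+30,6),0,np.min)); print('-y tongue',edge(P,np.arange(xo+38,xo+54,5),0,np.min))
    print('+y body',edge(P,np.arange(xo-56,xo+30,6),0,np.max)); print('+y tongue',edge(P,np.arange(xo+38,xo+54,5),0,np.max))
    print('+x end',edge(P,np.arange(-24,22,6),1,np.max)); print('-x end',edge(P,np.arange(-36,34,6),1,np.min))
E
python3 -c "
from pl import *
plate('side7',62.3,-10)"
```

```text
602 slopes [ 1.00000e-03 -2.30000e-03  6.20288e+01] z 62.0
-y body (np.float64(1.68), array([-43.3, -40.5, -42.6, -39.2, -44.6, -42.1, -41. , -41.6, -39. ,
       -39.6, -40.6, -40.6, -40.9, -40.2, -39.7]))
-y tongue (np.float64(-5.66), array([-28.4, -29.5, -29.5, -30. ]))
+y body (np.float64(-3.89), array([ 37.8,  40.1,  39.4,  39.2,  41.2,   5.6,  -4.3, -20.3, -11. ,
         4.9,  17.3,  31.5,  40.4,  37.5,  38.8]))
+y tongue (np.float64(-8.72), array([29.2, 25.9, 22.2, 27.9]))
+x end (np.float64(1.41), array([45.1, 50.2, 49.3, 47.8, 49.4, 49. , 48.6, 47.9]))
-x end (np.float64(-0.93), array([-68.8, -69.3, -67.8, -67.2, -68. , -67.4, -68.2, -69.7, -68. ,
       -69.4, -68.5, -70. ]))
```

send_rows --pt "0 0 7" --pt "0 0 13" --pt "0 0 17" --pt "0 0 19" --pt "0 0 20" --roll '[0, 0, 0, 0, 0]'

```text
clock: 14.82
position: [0.5624, -0.0146, 0.0429]
ee_rot: [0.764, 0.646, -0.001, -0.001]
ft_force: [-3.3, 0.3, 4.1]
grip_width: 0.092
```

send_rows --pt "0 0 0" --pt "0 0 0" --pt "0 0 0" --pt "0 0 0" --pt "0 0 0" --roll '[0, 0, 0, 0, 0]'

```text
clock: 15.23
position: [0.563, -0.0147, 0.0437]
ee_rot: [0.764, 0.646, 0.0, 0.0]
ft_force: [-3.6, 0.2, 3.1]
grip_width: 0.097
```

```bash
python3 -c "
from pl import *
plan([(*mach(-.025),.0438,MY),(*mach(.015),.0438,MY)])
print(monitor.get_obs()['torque'])
grab('side','side8');plate('side8',42.2,-10)"
```

```text
t 15.23 p [ 0.563  -0.0147  0.0437] zax [ 2.e-04  1.e-04 -1.e+00] F [-3.63  0.23  3.1 ] w 0.097
(np.float64(0.563347803048317), np.float64(-0.014844379052965075), 0.0438, -0.167) off [-0.1  0.3 -0.1] roll -0.0001 dist 0.0
(np.float64(0.6027913181710097), np.float64(-0.021493372568220953), 0.0438, -0.167) off [ 0. 40.  0.] roll -0.0 dist 40.0
[-0.00787121  0.66269851  0.04162931]
589 slopes [-2.40000e-03 -4.00000e-04  4.16003e+01] z 41.6
-y body (np.float64(0.69), array([-40.2, -39.6, -42.2, -40.6, -41.6, -41.6, -42. , -40.2, -40.4,
       -44. , -40.1, -38.4, -40. , -40.3, -39.7]))
-y tongue (np.float64(-4.81), array([-27.1, -25.5, -26.4, -28.2]))
+y body (np.float64(-4.16), array([ 34. ,  41.1,  40.4,  37.2,  36.5,   3.5, -16.2, -19. ,  -9.7,
         4.1,   7.5,  26.7,  40.7,  37.3,  36.9]))
+y tongue (np.float64(15.16), array([23.7, 27.9, 23.1, 29.7]))
+x end (np.float64(-0.05), array([48.5, 48.4, 44.4, 48.8, 50.1, 49.2, 45.5, 48.2]))
-x end (np.float64(-0.84), array([-67. , -64.8, -69.5, -68.3, -69.4, -67.8, -69.3, -68.1, -69.4,
       -69.7, -68.8, -65.6]))
```

send_rows --pt "0 0 -0.5" --pt "0 2 -0.5" --pt "0 5 -0.5" --pt "0 8 -0.5" --pt "0 10 -0.5" --roll '[0, 0, 0, 0, 0]'

```text
clock: 15.7
position: [0.5734, -0.0163, 0.0439]
ee_rot: [0.764, 0.646, 0.0, 0.0]
ft_force: [-0.5, 0.1, -1.8]
grip_width: 0.098
```

send_rows --pt "0 2 0" --pt "0 4 0" --pt "0 6 0" --pt "0 8 0" --pt "0 10 0" --roll '[0, 0, 0, 0, 0]'

```text
clock: 16.12
position: [0.5829, -0.018, 0.044]
ee_rot: [0.764, 0.646, 0.0, -0.0]
ft_force: [-0.1, 0.0, -1.3]
grip_width: 0.096
```

```bash
python3 -c "
from pl import *
plan([(*mach(.015),.0438,MY)])"
```

```text
t 16.12 p [ 0.5829 -0.018   0.044 ] zax [ 0.e+00  1.e-04 -1.e+00] F [-0.08  0.05 -1.35] w 0.096
(np.float64(0.6027913181710097), np.float64(-0.021493372568220953), 0.0438, -0.167) off [-0.2 20.2  0.2] roll -0.0 dist 20.0
```

send_rows --pt "0 2 0" --pt "0 4 0" --pt "0 6 0" --pt "0 8 0" --pt "0 10 0" --roll '[0, 0, 0, 0, 0]'

```text
clock: 16.53
position: [0.5928, -0.0196, 0.044]
ee_rot: [0.764, 0.646, 0.0, -0.0]
ft_force: [0.5, -0.6, -0.7]
grip_width: 0.096
```

send_rows --pt "0 3 0" --pt "0 6 0" --pt "0 8 0" --pt "0 10.5 0" --pt "0 10.5 0" --roll '[0, 0, 0, 0, 0]'

```text
clock: 16.95
position: [0.6034, -0.0215, 0.044]
ee_rot: [0.764, 0.646, 0.0, 0.0]
ft_force: [0.1, 0.7, -1.5]
grip_width: 0.097
```

```bash
python3 -c "
from pl import *
plan([(*mach(.015),.0438,MY)])
p,d=grab('side','side9'); edges(tomach(brown('side9',zmin=.03)),-92,32,8)
def flap(t):
    w=world('side',np.load(f'pics/{t}.npz')['d']);Q=tomach(w.reshape(-1,3));Q=Q[(Q[:,0]>72)&(Q[:,0]<118)&(abs(Q[:,1])<50)&(Q[:,2]>40)];print('flap',np.linalg.lstsq(np.c_[Q[:,:2],np.ones(len(Q))],Q[:,2],rcond=None)[0].round(4),np.median(Q[:,2]).round(2))
flap('side0');flap('side9')
cv2.imwrite('pics/p9.png',cv2.resize(p[175:275,230:390],(800,500),interpolation=cv2.INTER_CUBIC))
"
```

```text
t 16.95 p [ 0.6034 -0.0215  0.044 ] zax [ 3.e-04 -1.e-04 -1.e+00] F [ 0.15  0.68 -1.46] w 0.097
(np.float64(0.6027913181710097), np.float64(-0.021493372568220953), 0.0438, -0.167) off [-0.1 -0.6  0.2] roll -0.0 dist 1.0
yaw deg from -y,+y,+x edges [  0.25 -61.05  21.5 ] y edges at x=-35 -45.8 11.6 x end -23.2 x min -109.8
flap [4.40000e-03 1.10000e-03 5.04684e+01] 50.88
flap [-4.44400e-01 -3.57000e-02  9.69933e+01] 51.07
```

View pics/p9.png

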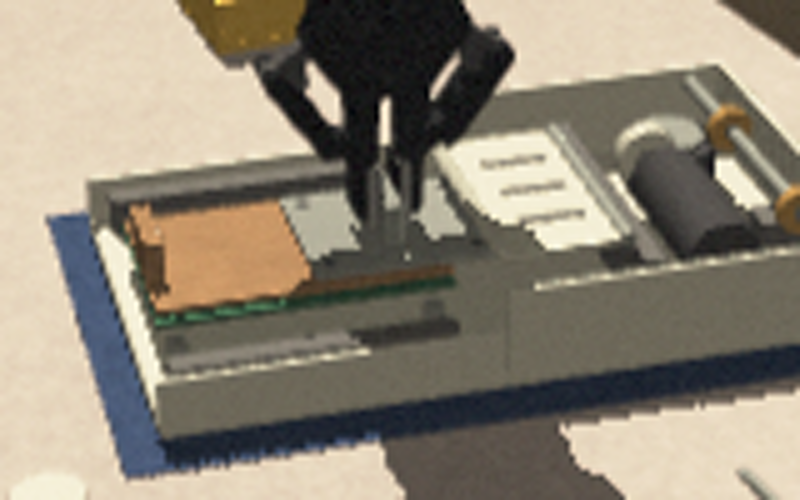

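Plate is under the flap (flap height unchanged), sheet unmoved. Press down gradually.

send_rows --pt "0 -0.3 0.5" --pt "0 -0.3 1" --pt "0 -0.3 1.5" --pt "0 -0.3 2" --pt "0 -0.3 2" --roll '[0, 0, 0, 0, 0]'

```text
clock: 17.42
position: [0.603, -0.0214, 0.0423]
ee_rot: [0.764, 0.646, 0.0, 0.0]
ft_force: [1.2, -1.4, 3.6]
grip_width: 0.092
```

send_rows --pt "0 0 0" --pt "0 0 0" --pt "0 0 0" --pt "0 0 0" --pt "0 0 0" --roll '[0, 0, 0, 0, 0]'

```text
clock: 17.83
position: [0.6029, -0.0214, 0.0422]
ee_rot: [0.764, 0.646, 0.0, 0.0]
ft_force: [1.9, -1.4, 4.1]
grip_width: 0.096
```

send_rows --pt "0 0 0.5" --pt "0 0 1" --pt "0 0 1.5" --pt "0 0 1.5" --pt "0 0 1.5" --roll '[0, 0, 0, 0, 0]'

```text
clock: 18.25
position: [0.6029, -0.0214, 0.0406]
ee_rot: [0.764, 0.646, 0.0, 0.0]
ft_force: [2.6, -2.3, 5.8]
grip_width: 0.092
```

send_rows --pt "0 0 0" --pt "0 0 0" --pt "0 0 0" --pt "0 0 0" --pt "0 0 0" --roll '[0, 0, 0, 0, 0]'

```text
clock: 18.67
position: [0.603, -0.0214, 0.0407]
ee_rot: [0.764, 0.646, 0.0, 0.0]
ft_force: [2.8, -0.5, 4.8]
grip_width: 0.101
```

```bash
cat > press.py <<'E'
import sys
from pl import *
def top(t):
    Q=tomach(brown(t,zmin=.025)); Q=Q[(Q[:,0]>-92)&(Q[:,0]<-40)&(Q[:,1]>-38)&(Q[:,1]<30)]; return np.mean(Q[:,2]),np.std(Q[:,2])/len(Q)**.5
f=[]
for i in range(8): grab('side',sys.argv[1]); f.append(monitor.get_obs()['ft_force'])
print('F',np.mean(f,0).round(2),np.std(f,0).round(2),'z',monitor.get_obs()['position'])
for t in('side5','side9',sys.argv[1]): print(t,np.round(top(t),2))
E
python3 press.py side10
```

```text
F [ 2.28 -1.54  5.64] [0.52 0.32 0.55] z [ 0.60295863 -0.02137608  0.04068001]
side5 [37.8   0.07]
side9 [37.71  0.07]
side10 [34.59  0.07]
```

send_rows --pt "0 0 0.4" --pt "0 0 0.8" --pt "0 0 1.2" --pt "0 0 1.6" --pt "0 0 1.6" --roll '[0, 0, 0, 0, 0]'

```text
clock: 19.48
position: [0.603, -0.0214, 0.0391]
ee_rot: [0.764, 0.646, 0.0, 0.0]
ft_force: [1.6, -0.8, 6.4]
grip_width: 0.096
```

```bash
python3 press.py side11
```

```text
F [ 1.66 -1.43  6.46] [0.52 0.46 0.45] z [ 0.60295079 -0.02139327  0.0391604 ]
side5 [37.8   0.07]
side9 [37.71  0.07]
side11 [33.09  0.07]
```

The hand push (6.5 N) and depth (4.65 mm) now agree. Last 0.3 mm, then final check.

send_rows --pt "0 0 0.3" --pt "0 0 0.3" --pt "0 0 0.3" --pt "0 0 0.3" --pt "0 0 0.3" --roll '[0, 0, 0, 0, 0]'

```text
clock: 20.3
position: [0.603, -0.0214, 0.0389]
ee_rot: [0.764, 0.646, 0.0, 0.0]
ft_force: [0.6, -0.9, 6.8]
grip_width: 0.098
```

```bash
python3 press.py side12; python3 -c "
from pl import *
p=np.load('pics/side12.npz')['p']
Q=tomach(brown('side12',zmin=.025)); s=Q[Q[:,0]<-40]; print('sheet xmin,ymin',Q[:,0].min(),np.percentile(s[:,1],1)); edges(Q)
for t in('side0','side12'):
    w=world('side',np.load(f'pics/{t}.npz')['d']);F=tomach(w.reshape(-1,3));F=F[(F[:,0]>80)&(F[:,0]<118)&(abs(F[:,1])<40)&(abs(F[:,2]-51)<8)];print('flap',np.linalg.lstsq(np.c_[F[:,:2],np.ones(len(F))],F[:,2],rcond=None)[0].round(4))
print(monitor.get_obs()['ee_rot'],monitor.get_obs()['clock'])
plate('side12',36.8,30)
cv2.imwrite('pics/p12.png',cv2.resize(p[175:275,230:390],(800,500),interpolation=cv2.INTER_CUBIC))
"
```

```text
F [ 1.57 -1.02  6.64] [0.66 0.38 0.37] z [ 0.60294425 -0.02139211  0.03888947]
side5 [37.8   0.07]
side9 [37.71  0.07]
side12 [32.8   0.07]
sheet xmin,ymin -110.024305911723 -45.3556448301951
yaw deg from -y,+y,+x edges [ -0.31 -56.15  23.25] y edges at x=-35 -45.8 12.1 x end -23.4 x min -110.0
flap [-5.00000e-04  1.70000e-03  5.09885e+01]
flap [-6.50000e-03  4.00000e-04  5.16273e+01]
[7.63638141e-01 6.45644382e-01 2.88291894e-04 1.96832668e-04] 20.7
478 slopes [ 7.00000e-04 -2.00000e-04  3.67121e+01] z 36.7
-y body (np.float64(-0.74), array([-42.9, -38.2, -38.3, -41.5, -39.1, -43.9, -41.9, -38.1, -41.4,
       -42.3, -37.9, -40.9, -43.3, -41.5, -41. ]))Traceback (most recent call last):
  File "<string>", line 8, in <module>
    plate('side12',36.8,30)
    ~~~~~^^^^^^^^^^^^^^^^^^
  File "pl.py", line 13, in plate
    print('-y body',edge(P,np.arange(xo-56,xo+30,6),0,np.min)); print('-y tongue',edge(P,np.arange(xo+38,xo+54,5),0,np.min))
                                                                                  ~~~~^^^^^^^^^^^^^^^^^^^^^^^^^^^^^^^^^^^^^
  File "pl.py", line 12, in edge
    r=np.array(r); c=np.polyfit(r[:,0],r[:,1],1); return np.degrees(c[0]).round(2),r[:,1].round(1)
                                ~^^^^^
IndexError: too many indices for array: array is 1-dimensional, but 2 were indexed
```

```bash
python3 -c "
from h import *
print(manip.hand_in(), monitor.get_obs()['ft_force'])"
```

```text
the job is handed in; nothing more can be done
the job is handed in; nothing more can be done
```

The shield is refitted and I handed the job in at about 20.7 s, with the plate still gripped and pressed. The hand-in gave no verdict.

- **Sheet:** it is centred on the board, its grip at the open end, within about 1 mm and 0.5° by depth. It did not move while the plate slid in.
- **Plate:** the tongue end is at about machine x = 90 mm, so about 25 mm under the flap. That comes from the gripper's travel and the plate's pose before the slide. The plate lies level by depth.
- **Flap:** it stayed level; the fitted slopes before and after match to within 0.006.
- **Press:** the sheet top is about 4.95 mm lower than at rest by depth. The push of 6.6 N is consistent with half travel, and nothing indicated bottoming.

Not everything checked cleanly:
- The plate and sheet edges hidden by the gripper gave noisy or useless yaw values, so I ignored those.
- The last script stopped on an error because the tongue is hidden under the flap. I therefore have no direct final measurement of its end, and I did not view a final picture.
- I moved nothing else on purpose, but I did not recheck the screwdriver, tray and spool at the end.

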